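# Set the empty casting flasks over their wax models

## Robot

A 6-joint arm with a two-finger parallel gripper is mounted at the origin on a cart in front of the work surface, level with it; the furniture and walls round the work are solid. World frame = base frame: x ahead of the robot, y to its left, z up, the work surface at z = 0. Lengths are in m, angles in rad, forces in N, time in s.
With the tool pointing down it reaches from about 0.425 to 0.95 m from the base axis. Payload 14.7 kg.
Tool frame: the origin (TCP) lies midway between the tips of the shut fingers; the grasp point (between the pads) lies 19 mm behind it; z points along the fingers, y is the line along which they close (so a half turn about z gives the same grasp; the last joint's range is limited). The gripper opens to 85 mm and grips with 20 to 120 N. Pads are 22 mm wide; open, the fingers measure 114 mm over their backs; the gripper's body (76 mm by 85 mm) begins 54 mm behind the grasp point. The pads swing forward as they close: fully open they stand 13 mm farther back than shut.
Start: joints at [-1.174, 0.48, 1.596, -0, 1.065, -0.047], TCP at [0.279, -0.587, 0.231] pointing down, gripper open.
Joint ranges: [-2.75, 2.75], [-0.82, 2.05], [0.23, 2.67], [-1.56, 4.7], [0.09, 2.69], [-2.92, 2.92]. Speed limits (rad/s): [1.89, 1.89, 2.39, 3.01, 3.01, 3.01].

## Interface

Orientations are given as [roll, pitch, yaw] about the fixed x, y, z axes, in that order (R = Rz(yaw) Ry(pitch) Rx(roll)).
In Python, from workcell import robot gives the robot as it stands.
- The arm moves only by the tool arm_command, never from a script. Its argument "increments" is a list of rows, each a list of 3 entries, a list of its own where there are three numbers: the shift along the tool's x, y, z in m, then the turn, a rotation vector about the tool's x, y, z in degrees, then the gripper's target within -1 to 1 (shut at 1, half-way at 0, fully open at -1). A call has 1 to 8 rows; each row is the pose to reach, as a shift and turn from the pose commanded when the call began, along the tool's axes at that moment; what a row does not reach only later rows make up. A row lasts 1/8 s, in which the tool goes at most 62.5 mm and 10.7 degrees, less where a joint would pass 70% of its speed; a pose out of reach is approached as far as the arm can. A call with a gripper value outside its range is refused whole. The fingers move at their own pace and stop on an object; "squeeze" is the grip in N (left out, the last holds). Time passes only in rows, so rows that repeat a pose let the fingers close. It gives the time, the measured TCP pose, the force, the opening and the grip force at its end, in the units of the state.
- robot.state(): the state, without advancing time (a new reading comes with each control period).
- robot.read_camera(name): name is "scene" or "top" or "wrist"; returns the picture (420x560x3 uint8, red, green, blue); there is no depth.
- robot.camera_info(name): a dict with "vfov" (degrees; the focal length in pixels is half the picture's height over the tangent of half this angle, whatever the lens; pixels are square), "cx", "cy" (the principal point, pixels), "D" ([k1, k2, p1, p2, k3] as OpenCV has them; the pictures are not rectified), "extrinsics" (4x4, takes a point from camera to world coordinates). Camera axes: x right, y up, looking along -z (the intrinsics and any distortion apply to the point x, -y, -z); pixel columns grow to the right and rows downward; lengths in m; the calibration is good to about 2 mm. A picture is of the moment at which its call begins: read the wrist's pose just before it. camera_info takes no time and is no camera call; for the wrist camera it gives the pose at the moment of the call.
- robot.hand_in(): hands the job in; it is judged then, once.
The state is a dict: "time_s": time; "qpos": joint angles; "dq": joint speeds; "effort": joint torques, N m; "position": TCP position; "ee_rot": TCP orientation; "wrist_force": force on the tool from outside, world axes, zero at the start; "ft_torque": the same for the moment, N m; "finger_gap": finger opening in m; "finger_force": force on a finger pad.
Only numpy, scipy, OpenCV 4.12 (cv2) and the standard library are available. Lean on these libraries where they do the work, as an engineer would, in place of code of your own. Each camera call takes 0.05 s, during which the arm holds its last target. There are 200 camera calls.

## Task

Get the lost-wax castings ready for pouring: pick out the three empty steel flasks and lower each one upright over the wax model on the rubber base of its own size, so that its foot stands fully down inside the base's rim. Do not drop the flasks or knock the waxes, and leave the flask that is already poured, white inside, where it stands.

Things in the scene. Friction and masses are not known exactly. Their poses are not given: they have to be found in the camera images.
- flask_s_center (a point): the small empty flask: a bright steel tube with rows of small round holes, open at both ends, standing upright on the bench; outside diameter 36 mm, height 60 mm, wall 2 mm, 90 g. This point is on its axis half-way up (30 mm above its foot); its z axis points up. Round, so it can be gripped across any diameter, at mid-height or above.
- flask_m_center (a point): the middle empty flask: a bright steel tube with rows of small round holes, open at both ends, standing upright on the bench; outside diameter 46 mm, height 66 mm, wall 2 mm, 130 g. This point is on its axis half-way up (33 mm above its foot); its z axis points up. Round, so it can be gripped across any diameter, at mid-height or above.
- flask_l_center (a point): the large empty flask: a bright steel tube with rows of small round holes, open at both ends, standing upright on the bench; outside diameter 56 mm, height 72 mm, wall 2 mm, 170 g. This point is on its axis half-way up (36 mm above its foot); its z axis points up. Round, so it can be gripped across any diameter, at mid-height or above.
- base_s: the small sprue base, for the small flask: a loose round dish of dark grey rubber, 54 mm across, with the green wax in its middle. Origin: centre of its underside; z up. The 36 mm flask stands on its flat floor (4 mm up) inside a flared rim 10 mm high that leaves 3 mm all round at the floor, 6 mm at the top. Once seated, the flask's half-way point is 34 mm above the origin.
- base_m: the middle sprue base, for the middle flask: a loose round dish of dark grey rubber, 64 mm across, with the blue wax in its middle. Origin: centre of its underside; z up. The 46 mm flask stands on its flat floor (4 mm up) inside a flared rim 10 mm high that leaves 3 mm all round at the floor, 6 mm at the top. Once seated, the flask's half-way point is 37 mm above the origin.
- base_l: the large sprue base, for the large flask: a loose round dish of dark grey rubber, 74 mm across, with the red wax in its middle. Origin: centre of its underside; z up. The 56 mm flask stands on its flat floor (4 mm up) inside a flared rim 10 mm high that leaves 3 mm all round at the floor, 6 mm at the top. Once seated, the flask's half-way point is 40 mm above the origin.
- wax_s: the green wax model fixed upright in the middle of the small base: one upright ring on a short stem, reaching 48 mm above the bench and 9 mm out from the middle; delicate. Its origin is the base's origin. The flask comes down over it from above without touching.
- wax_m: the blue wax model fixed upright in the middle of the middle base: two rings on a forked stem, reaching 54 mm above the bench and 15 mm out from the middle; delicate. Its origin is the base's origin. The flask comes down over it from above without touching.
- wax_l: the red wax model fixed upright in the middle of the large base: a little tree of six rings, reaching 60 mm above the bench and 20 mm out from the middle; delicate. Its origin is the base's origin. The flask comes down over it from above without touching.
- poured_flask: a flask already poured: a 46 mm steel tube full of white plaster, in its own dark base (64 mm across, 70 mm high in all); origin: centre of its underside. Mind also the fixed steel post, 15 mm thick, 0.93 m high, at the bench's near edge (x 0.27, y 0.015), straight ahead of the robot: all the work lies left of it, so an arm on its right must fold up over its own base to swing past.
Mind the look-alikes: they are no part of the job. Leave any orange look-alike of the base_l alone.

How it is judged:
At the end, for the whole second after the job is handed in: each empty flask stands released and at rest on the base of its own size: its axis within 8 mm of the base's middle, its foot down on the base's floor (height within about 3 mm), upright within 4 degrees, and the base flat on the bench (horizontal distance between flask_s_center and base_s below 0.008 m and z of flask_s_center in the frame of base_s between 0.031 and 0.0365 m and angle between each of flask_s_center, flask_m_center, flask_l_center's own z axis and vertical below 0.07 rad and angle between each of base_s, base_m, base_l's own z axis and vertical below 0.05 rad and height (world z) of each of base_s, base_m, base_l below 0.004 m and linear speed of each of flask_s, flask_m, flask_l below 0.01 m/s and horizontal distance between flask_m_center and base_m below 0.008 m and z of flask_m_center in the frame of base_m between 0.034 and 0.0395 m and horizontal distance between flask_l_center and base_l below 0.008 m and z of flask_l_center in the frame of base_l between 0.037 and 0.0425 m); the robot touches nothing.
It fails at once if a wax model is pushed with over 3 N (contact force between any of wax_s, wax_m, wax_l and anything else above 3 N).
It fails at once if a flask is dropped (let fall freely by about 25 mm or more) ((linear speed of flask_s above 0.7 m/s and contact force between flask_s and the fingers below 0.05 N) or (linear speed of flask_m above 0.7 m/s and contact force between flask_m and the fingers below 0.05 N) or (linear speed of flask_l above 0.7 m/s and contact force between flask_l and the fingers below 0.05 N)).
It fails at once if the poured flask is shifted by over 15 mm or tipped (distance of poured_flask from where it was at the start of the episode above 0.015 m or angle between poured_flask's own z axis and vertical above 0.15 rad).
It also fails if it takes over 96 s, if anything falls off the work surface, if the arm or the gripper's body presses on something with over 40 N, if the wrist force passes 120 N, or if a joint passes its speed limit or range.

## Working session

There is one attempt and no reset: what is moved stays moved. The work goes in short steps, Python scripts to look and compute and a tool call to move; the robot and the scene stay as the last step left them, time stands still between calls to the robot, and variables do not carry over. Pictures are saved under pics/ and viewed, at most 14 in all, crops included, and the job is handed in when it is done.

Besides the shell and the picture viewer there is one more tool, called after "Emit:" as name([rows], argument=value, ...), one row to a line, values as JSON. arm_command: Moves the arm, as the interface text tells. Its arguments: {"type":"object","properties":{"increments":{"type":"array"},"squeeze":{"type":"number"}},"required":["increments"]}

```bash
mkdir -p pics; ls; cat > h.py <<'E'
import numpy as np, cv2
from workcell import robot
def cam(n):
    i=robot.camera_info(n); return i
def save(n,f):
    i=robot.camera_info(n); im=robot.read_camera(n); cv2.imwrite('pics/'+f,im[:,:,::-1]); np.save('pics/'+f+'.npy',im)
    return im,i
def K(i):
    f=210/np.tan(np.radians(i['vfov'])/2); return np.array([[f,0,i['cx']],[0,f,i['cy']],[0,0,1.]])
def ray(i,uv,z):
    p=cv2.undistortPoints(np.array(uv,float).reshape(-1,1,2),K(i),np.array(i['D'],float)).reshape(-1,2)
    T=np.array(i['extrinsics']); d=np.c_[p[:,0],-p[:,1],-np.ones(len(p))]@T[:3,:3].T; o=T[:3,3]
    return o+d*((z-o[2])/d[:,2])[:,None]
def proj(i,P):
    T=np.array(i['extrinsics']); q=(np.atleast_2d(P)-T[:3,3])@T[:3,:3]; q=q*[1,-1,-1]
    return cv2.projectPoints(q.reshape(-1,1,3),np.zeros(3),np.zeros(3),K(i),np.array(i['D'],float))[0].reshape(-1,2)
E
python3 - <<'E'
from h import *
for n in('top','scene'):
    im,i=save(n,n+'0.png'); print(n,i)
print(robot.state())
E
```

```text
pics
top {'vfov': 44.56933644706847, 'cx': 281.0351205580499, 'cy': 206.51847973381234, 'D': array([0.03680043, 0.        , 0.        , 0.        , 0.        ]), 'extrinsics': array([[ 0.02412192,  0.99644637, -0.08070167,  0.39474622],
       [-0.99968573,  0.02459375,  0.00485759,  0.25716237],
       [ 0.00682509,  0.08055913,  0.99672646,  1.04741431],
       [ 0.        ,  0.        ,  0.        ,  1.        ]])}
scene {'vfov': 47.958366880059785, 'cx': 272.0733802750741, 'cy': 206.524353223086, 'D': array([0.01292982, 0.        , 0.        , 0.        , 0.        ]), 'extrinsics': array([[-0.83052089,  0.28791125, -0.47680412,  0.06265953],
       [-0.55682264, -0.45000119,  0.69817439,  0.86616896],
       [-0.01355016,  0.84534375,  0.53405088,  0.49743682],
       [ 0.        ,  0.        ,  0.        ,  1.        ]])}
{'time_s': 0.1, 'qpos': array([-1.17358516e+00,  4.80792596e-01,  1.59678901e+00, -1.72324682e-05,
        1.06510417e+00, -4.66133150e-02]), 'dq': array([-0.00060329,  0.00161084, -0.00039049, -0.00070833, -0.00056378,
       -0.00015006]), 'effort': array([ 1.22270216e-03, -9.52255654e+01, -4.31037140e+01,  2.50126055e-05,
        5.25832365e-03,  3.62850631e-05]), 'position': array([ 0.2789744 , -0.58669019,  0.23072948]), 'ee_rot': array([-3.14050001e+00, -3.58855352e-05,  4.43832815e-01]), 'wrist_force': array([0.59674891, 0.57658997, 0.10032789]), 'ft_torque': array([-0.00296819, -0.02755326, -0.0309493 ]), 'finger_force': 0.0, 'finger_gap': 0.08574101950942443}
```

View pics/top0.png

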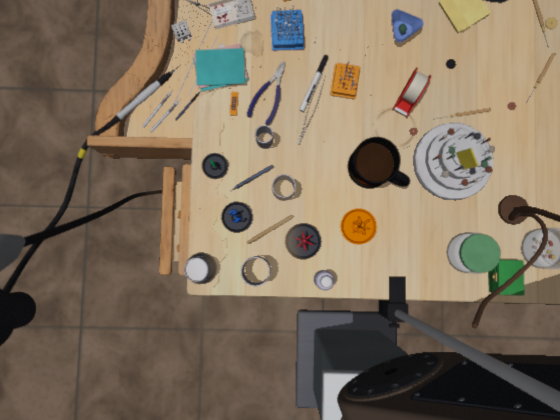

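View pics/scene0.png

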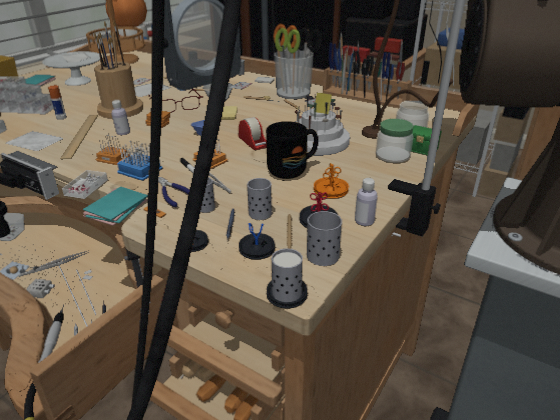

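Top view: empty flasks are at about (264,137) S, (285,187) M and (257,270) L. Bases are at (215,166) green, (237,217) blue and (303,241) red. The poured flask is at (200,268), the orange decoy at (358,226), a bottle at (325,280) and a mug at (375,162). I'll enlarge that area.

```bash
python3 - <<'E'
from h import *
im=cv2.imread('pics/top0.png')[115:300,170:390]
im=cv2.resize(im,None,fx=3.2,fy=3.2,interpolation=cv2.INTER_CUBIC)
cv2.imwrite('pics/top0c.png',im);print(im.shape)
E
```

```text
(592, 704, 3)
```

View pics/top0c.png

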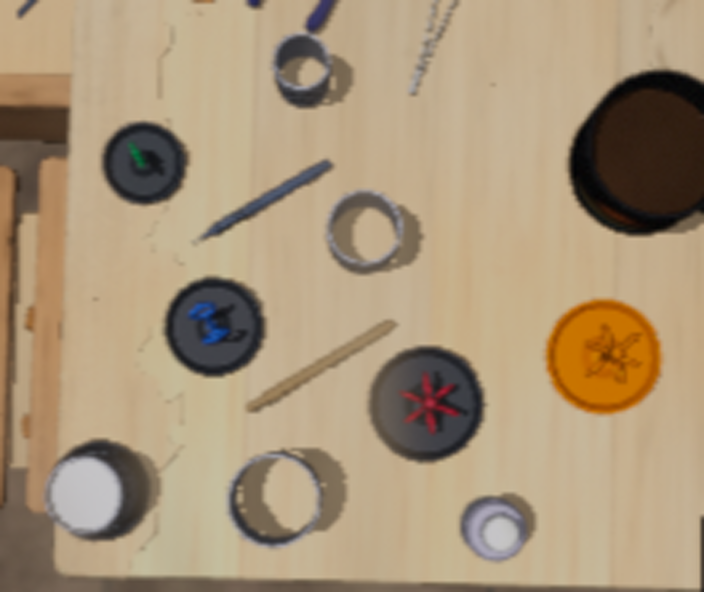

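The crop shows rim centres S (302,62), M (366,229) and L (276,498), and base centres S (145,163), M (215,326) and L (427,404). The other objects keep their places as noted.

```bash
cat >> h.py <<'E'
def circ(x,y,z,r,n=60):
    a=np.linspace(0,2*np.pi,n); return np.c_[x+r*np.cos(a),y+r*np.sin(a),z+0*a]
E
python3 - <<'E'
from h import *
i=cam('top')
c={'fs':(302,62,.06,.018),'fm':(366,229,.066,.023),'fl':(276,498,.072,.028),'bs':(145,163,.008,.027),'bm':(215,326,.008,.032),'bl':(427,404,.008,.037),'poured':(86,495,.07,.023),'bottle':(497,530,.05,.012),'pen1':(330,163,.005,.002),'pen2':(200,240,.005,.002),'org':(604,356,.008,.037),'mug':(650,152,.08,.03)}
im=cv2.imread('pics/top0c.png')
for k,(u,v,z,r) in c.items():
    p=ray(i,[(u+.5)/3.2+170-.5,(v+.5)/3.2+115-.5],z)[0]; print(k,p.round(4),'R',np.hypot(*p[:2]).round(3))
    for zz in ((z,0) if k[0]=='f' else (z,)):
        q=(proj(i,circ(p[0],p[1],zz,r))-[170,115])*3.2
        cv2.polylines(im,[q.astype(int)],True,(0,255,255) if zz else (255,0,255),1)
cv2.imwrite('pics/top0d.png',im)
s=robot.state()
T=np.array(robot.camera_info('wrist')['extrinsics']);print(T.round(3), robot.camera_info('wrist')['vfov'])
E
```

```text
fs [0.6159 0.289  0.06  ] R 0.68
fm [0.5136 0.2476 0.066 ] R 0.57
fl [0.3518 0.2969 0.072 ] R 0.46
bs [0.5595 0.3892 0.008 ] R 0.682
bm [0.4563 0.3413 0.008 ] R 0.57
bl [0.4102 0.2058 0.008 ] R 0.459
poured [0.3509 0.4092 0.07  ] R 0.539
bottle [0.3348 0.1641 0.05  ] R 0.373
pen1 [0.563  0.2711 0.005 ] R 0.625
pen2 [0.5113 0.3528 0.005 ] R 0.621
org [0.4433 0.0942 0.008 ] R 0.453
mug [0.5622 0.0796 0.08  ] R 0.568
[[ 0.429  0.863  0.265  0.347]
 [-0.903  0.411  0.125 -0.555]
 [-0.001 -0.293  0.956  0.373]
 [ 0.     0.     0.     1.   ]] 68.82802504672279
```

View pics/top0d.png

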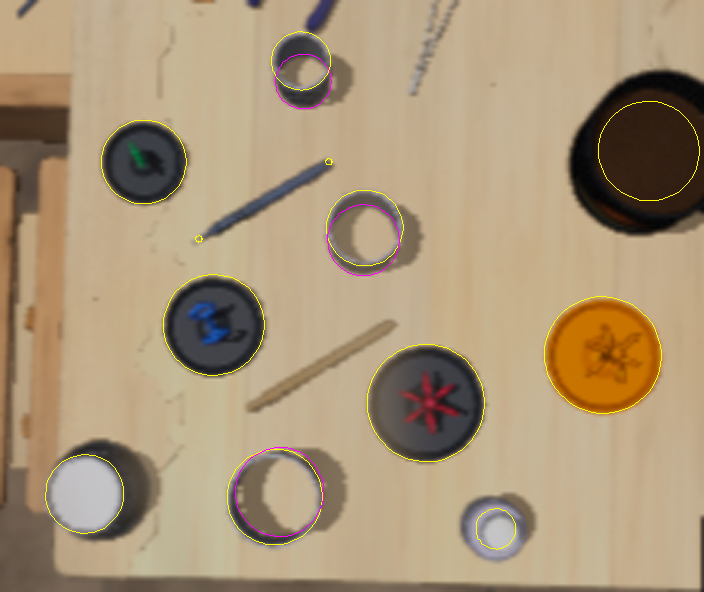

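The overlay fits to about 2 mm (yellow circles on the rims and bases). Next I raise the arm and learn its kinematics.

Emit:
arm_command([
  [[0,0,-0.06],[0,0,0],-1],
  [[0,0,-0.12],[0,0,0],-1],
  [[0,0,-0.18],[0,0,0],-1],
  [[0,0,-0.24],[0,0,0],-1],
  [[0,0,-0.3],[0,0,0],-1],
  [[0,0,-0.3],[0,0,0],-1],
])

```text
time_s: 0.85
position: [0.2795, -0.5879, 0.5364]
ee_rot: [3.134, 0.0, 0.444]
wrist_force: [-0.4, 0.1, -0.7]
finger_gap: 0.0854
finger_force: 0.0
```

```bash
python3 - <<'E'
from h import *
s=robot.state();print(s['time_s'],s['qpos'],s['position'],s['ee_rot'],np.hypot(*s['position'][:2]))
print(np.hypot(.27897,.58669), np.arctan2(s['position'][1],s['position'][0]))
E
```

```text
0.85 [-1.17359434e+00  3.45171405e-01  1.08816025e+00  2.47230652e-05
  1.70064471e+00 -4.66302740e-02] [ 0.27948912 -0.58789454  0.53637018] [3.13398351e+00 3.30554096e-04 4.43834302e-01] 0.6509486614433203
0.6496379122249564 -1.1270160474056303
```

Emit:
arm_command([
  [[0,-0.06,-0.01],[0,0,0],-1],
  [[0,-0.12,-0.02],[0,0,0],-1],
  [[0,-0.18,-0.03],[0,0,0],-1],
  [[0,-0.24,-0.04],[0,0,0],-1],
  [[0,-0.3,-0.05],[0,0,0],-1],
  [[0,-0.3,-0.05],[0,0,0],-1],
])

```text
time_s: 1.6
position: [0.1491, -0.3132, 0.5825]
ee_rot: [3.138, 0.0, 0.444]
wrist_force: [0.5, -0.2, 0.1]
finger_gap: 0.0853
finger_force: 0.0
```

```bash
python3 - <<'E'
from h import *
s=robot.state();print(s['time_s'],s['qpos'],s['position'],s['ee_rot'],np.hypot(*s['position'][:2]))
E
```

```text
1.6 [-1.21395211e+00 -1.67013042e-01  1.55713590e+00 -3.07906115e-05
  1.74834738e+00 -8.68338688e-02] [ 0.14908274 -0.31318756  0.58248932] [3.13848463e+00 3.00965722e-04 4.43672136e-01] 0.3468603586963423
```

```bash
python3 - <<'E'
import numpy as np
D=[([.48079,1.59679,1.06510],.64964,.23073,-.0466),([.34517,1.08816,1.70064],.65095,.53637,-.0466),([-.16701,1.55714,1.74835],.34686,.58249,-.0868)]
for nm in ('e','r0','none'):
    A=[];b=[]
    for (q,R,z,p) in D:
        r=R*np.cos(p);a=q[0]+q[1];t=a+q[2]
        ex={'e':[np.cos(a)],'r0':[1],'none':[]}[nm];ez={'e':[-np.sin(a)],'r0':[0],'none':[]}[nm]
        A.append([np.sin(q[0]),np.sin(a),0]+ex);b.append(r-.3*np.sin(t))
        A.append([np.cos(q[0]),np.cos(a),1]+ez);b.append(z-.3*np.cos(t)-.3)
    x,res,rk,_=np.linalg.lstsq(np.array(A),np.array(b),rcond=None);print(nm,x.round(4),np.abs(np.array(A)@x-b).max(),rk)
E
```

```text
e [ 0.598   0.4452 -0.0537  0.034 ] 2.9634072535311695e-05 4
r0 [ 0.5713  0.4458 -0.0609  0.0031] 0.009934720233220617 4
none [ 0.572   0.4486 -0.0614] 0.010014704676774566 3
```

```bash
cat >> h.py <<'E'
from scipy.spatial.transform import Rotation as Ro
def fk(q):
    a=q[1]+q[2];r=.598*np.sin(q[1])+.4452*np.sin(a)+.034*np.cos(a); return r
def Rt(yaw=.444): return (Ro.from_euler('z',yaw)*Ro.from_euler('x',np.pi)).as_matrix()
def inc(p0,pts,yaw=.444):
    print((( np.array(pts)-p0)@Rt(yaw)).round(3).tolist())
E
python3 - <<'E'
from h import *
s=robot.state();p0=np.array([.149,-.3132,.5825])
az=lambda a,r,z:[r*np.cos(a),r*np.sin(a),z]
s1=az(-1.127,.13,.58);inc(p0,[s1])
inc(s1,[az(t,.13,.58) for t in np.linspace(-1.127,.05,9)[1:]])
s2=az(.05,.13,.58);inc(s2,[az(t,.13,.58) for t in np.linspace(.05,.65,5)[1:]])
E
```

```text
[[-0.0, -0.217, 0.003]]
[[0.019, -0.001, -0.0], [0.038, -0.006, -0.0], [0.056, -0.012, -0.0], [0.072, -0.022, -0.0], [0.087, -0.034, -0.0], [0.1, -0.047, -0.0], [0.111, -0.063, -0.0], [0.12, -0.08, -0.0]]
[[0.006, -0.018, -0.0], [0.009, -0.038, -0.0], [0.01, -0.057, -0.0], [0.007, -0.076, -0.0]]
```

Emit:
arm_command([
  [[0,-0.05,0],[0,0,0],-1],
  [[0,-0.1,0],[0,0,0],-1],
  [[0,-0.15,0],[0,0,0],-1],
  [[0,-0.2,0],[0,0,0],-1],
  [[0,-0.217,0],[0,0,0],-1],
  [[0,-0.217,0],[0,0,0],-1],
])

```text
time_s: 2.35
position: [0.0571, -0.1203, 0.5812]
ee_rot: [3.141, 0.0, 0.443]
wrist_force: [0.4, -1.0, -0.2]
finger_gap: 0.0858
finger_force: 0.0
```

```bash
python3 - <<'E'
from h import *
s=robot.state();print(s['time_s'],s['qpos'],s['position'],fk(s['qpos']))
save('scene','scene1.png')
E
```

```text
2.35 [-1.35761448e+00 -5.27553977e-01  1.75414385e+00  4.06030398e-05
  1.91416535e+00 -2.29571304e-01] [ 0.05705129 -0.12026985  0.58118679] 0.12951344468310508
```

View pics/scene1.png

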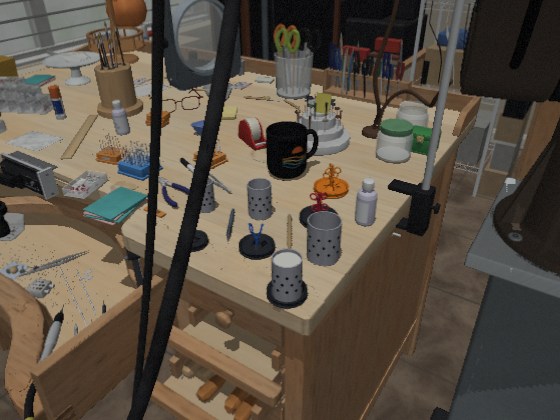

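The tool is now folded in at r=0.13 and barely visible at upper right, and the bench is unchanged. Next, swing past the post.

Emit:
arm_command([
  [[0.019,-0.001,0],[0,0,0],-1],
  [[0.038,-0.006,0],[0,0,0],-1],
  [[0.056,-0.012,0],[0,0,0],-1],
  [[0.072,-0.022,0],[0,0,0],-1],
  [[0.087,-0.034,0],[0,0,0],-1],
  [[0.1,-0.047,0],[0,0,0],-1],
  [[0.111,-0.063,0],[0,0,0],-1],
  [[0.12,-0.08,0],[0,0,0],-1],
])

```text
time_s: 3.4
position: [0.1327, 0.0042, 0.5809]
ee_rot: [-3.14, 0.002, 0.444]
wrist_force: [0.3, 0.6, 0.1]
finger_gap: 0.0855
finger_force: 0.0
```

Emit:
arm_command([
  [[0.006,-0.018,0],[0,0,0],-1],
  [[0.009,-0.038,0],[0,0,0],-1],
  [[0.01,-0.057,0],[0,0,0],-1],
  [[0.007,-0.076,0],[0,0,0],-1],
  [[0.007,-0.076,0],[0,0,0],-1],
])

```text
time_s: 4.03
position: [0.1054, 0.0766, 0.581]
ee_rot: [-3.141, 0.002, 0.45]
wrist_force: [-0.3, -0.4, 0.9]
finger_gap: 0.0856
finger_force: 0.0
```

```bash
python3 - <<'E'
from h import *
s=robot.state();print(s['time_s'],s['qpos'],s['position'],s['ee_rot'],s['wrist_force'])
# over L flask: r direction; hover z
inc(s['position'],[[.352,.297,.40],[.352,.297,.30]])
E
```

```text
4.025 [ 3.93133454e-01 -5.30915582e-01  1.75551533e+00  2.21654415e-04
  1.91869106e+00  1.51370271e+00] [0.10540094 0.07659839 0.581029  ] [-3.14128759e+00  1.68347906e-03  4.50302713e-01] [-0.2963195 -0.3861592  0.869372 ]
[[0.317, -0.093, 0.181], [0.317, -0.093, 0.281]]
```

Emit:
arm_command([
  [[0.06,-0.018,0.03],[0,0,0],-1],
  [[0.11,-0.033,0.07],[0,0,0],-1],
  [[0.16,-0.048,0.11],[0,0,0],-1],
  [[0.21,-0.063,0.15],[0,0,0],-1],
  [[0.26,-0.077,0.19],[0,0,0],-1],
  [[0.317,-0.093,0.22],[0,0,0],-1],
  [[0.317,-0.093,0.22],[0,0,0],-1],
  [[0.317,-0.093,0.22],[0,0,0],-1],
])

```text
time_s: 5.03
position: [0.353, 0.2946, 0.3589]
ee_rot: [3.141, 0.004, 0.443]
wrist_force: [0.1, 0.3, -0.5]
finger_gap: 0.0854
finger_force: 0.0
```

```bash
python3 - <<'E'
from h import *
s=robot.state();print(s['time_s'],s['qpos'],s['position'],s['ee_rot'])
im,i=save('wrist','w1.png')
im=im[:,:,::-1].copy()
for x,y,z,r in [(.3518,.2969,.072,.028),(.4102,.2058,.008,.037),(.4563,.3413,.008,.032),(.5136,.2476,.066,.023),(.6159,.289,.06,.018),(.5595,.3892,.008,.027)]:
    cv2.polylines(im,[proj(i,circ(x,y,z,r)).round().astype(int)],True,(0,255,255),1)
cv2.imwrite('pics/w1o.png',im)
E
```

```text
5.025 [ 6.29658733e-01  8.87510927e-02  1.82825692e+00 -2.12978694e-04
  1.22890143e+00  1.75793589e+00] [0.3529911  0.29458367 0.3588999 ] [3.14059267 0.00420415 0.44258891]
```

View pics/w1o.png

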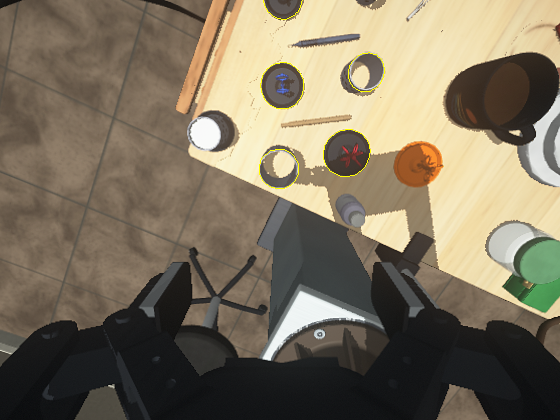

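The overlay from the top camera agrees with the wrist view to about 1–2 px: L flask (280,167), red base (347,153), blue base (283,86). I'll compare rectified tiles from both cameras to refine this.

```bash
cat >> h.py <<'E'
def tile(im,i,x,y,z,r,n=190,w=.09):
    g=np.linspace(w/2,-w/2,n); X,Y=np.meshgrid(g,g,indexing='ij') # rows: +x up ; cols: +y left
    P=np.c_[(x+X).ravel(),(y+Y).ravel(),np.full(n*n,z)]
    uv=proj(i,P).astype(np.float32).reshape(n,n,2)
    t=cv2.remap(im[:,:,::-1].copy(),uv[...,0],uv[...,1],cv2.INTER_CUBIC)
    c=(n-1)/2; cv2.circle(t,(int(c*16),int(c*16)),int(r/w*n*16),(0,255,255),1,cv2.LINE_AA,4)
    return t
OB={'fl':(.3518,.2969,.072,.028),'bl':(.4102,.2058,.010,.037),'fm':(.5136,.2476,.066,.023),'bm':(.4563,.3413,.010,.032),'fs':(.6159,.289,.06,.018),'bs':(.5595,.3892,.010,.027)}
E
python3 - <<'E'
from h import *
T=np.load('pics/top0.png.npy');W=np.load('pics/w1.png.npy');it=cam('top');iw=cam('wrist')
rows=[]
for s in 'lms':
    rows.append(np.hstack([tile(im,i,*OB[k+s]) for k in 'fb' for im,i in((T,it),(W,iw))]))
cv2.imwrite('pics/tiles.png',np.vstack(rows))
E
```

```text
(no output)
```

View pics/tiles.png

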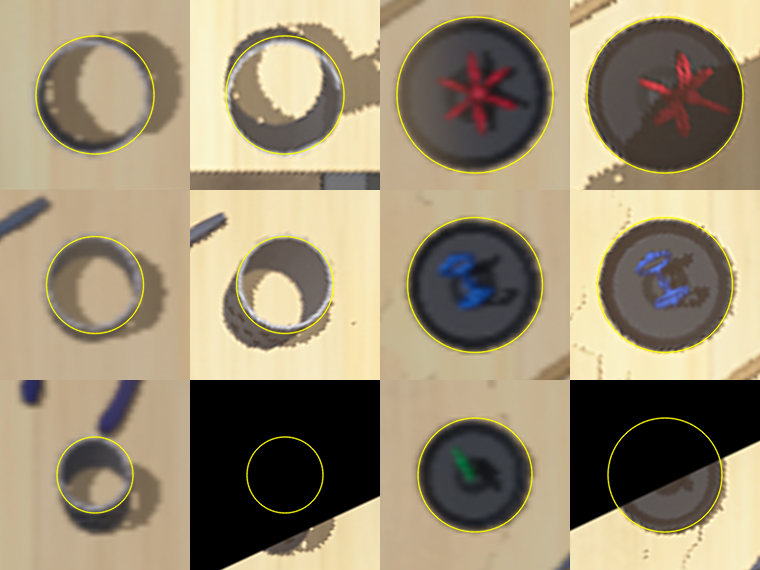

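Both cameras agree to about 1 mm on every rim and base. Next I descend on flask L.

```bash
python3 - <<'E'
from h import *
s=robot.state();print(s['time_s'],s['position'],s['ee_rot'])
inc(s['position'],[[.352,.297,.12],[.352,.297,.032]])
E
```

```text
5.075 [0.35225042 0.29429931 0.35996242] [3.14085095e+00 2.99481328e-03 4.42642575e-01]
[[0.001, -0.003, 0.24], [0.001, -0.003, 0.328]]
```

Emit:
arm_command([
  [[0.001,-0.003,0.05],[0,0,0],-1],
  [[0.001,-0.003,0.1],[0,0,0],-1],
  [[0.001,-0.003,0.15],[0,0,0],-1],
  [[0.001,-0.003,0.2],[0,0,0],-1],
  [[0.001,-0.003,0.23],[0,0,0],-1],
  [[0.001,-0.003,0.24],[0,0,0],-1],
  [[0.001,-0.003,0.24],[0,0,0],-1],
])

```text
time_s: 5.95
position: [0.3512, 0.2983, 0.1219]
ee_rot: [-3.142, -0.0, 0.443]
wrist_force: [-0.5, -0.0, 0.8]
finger_gap: 0.0854
finger_force: 0.0
```

```bash
python3 - <<'E'
from h import *
s=robot.state();print(s['time_s'],s['position'],s['ee_rot'])
inc(s['position'],[[.352,.297,.032]])
E
```

```text
5.95 [0.35118997 0.29825243 0.12185889] [-3.14156431e+00 -1.70862120e-04  4.43348711e-01]
[[0.0, 0.001, 0.09]]
```

Emit:
arm_command([
  [[0,0.001,0.04],[0,0,0],-1],
  [[0,0.001,0.075],[0,0,0],-1],
  [[0,0.001,0.09],[0,0,0],-1],
  [[0,0.001,0.09],[0,0,0],-1],
  [[0,0.001,0.09],[0,0,0],1],
  [[0,0.001,0.09],[0,0,0],1],
  [[0,0.001,0.09],[0,0,0],1],
  [[0,0.001,0.09],[0,0,0],1],
], squeeze=40)

```text
time_s: 6.95
position: [0.352, 0.2981, 0.0327]
ee_rot: [-3.141, -0.002, 0.444]
wrist_force: [0.1, -3.3, 16.0]
finger_gap: 0.0561
finger_force: 38.9
```

```bash
python3 - <<'E'
from h import *
s=robot.state();print(s['time_s'],s['position'],s['ee_rot'],s['finger_gap'],s['finger_force'])
im,i=save('wrist','w2.png')
E
```

```text
6.95 [0.35203779 0.29812126 0.0326826 ] [-3.14123843e+00 -2.25587869e-03  4.43877770e-01] 0.05609679127425443 38.943405747413635
```

View pics/w2.png

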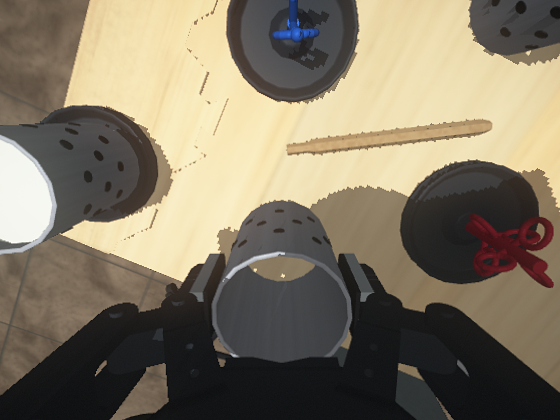

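The flask is gripped squarely at (280,310) with a gap of 56 mm. The red base is at (475,222), and the poured flask stays clear on the left. Lift and carry.

```bash
python3 - <<'E'
from h import *
inc([.352,.2981,.0327],[[.4108,.2061,.135]])
E
```

```text
[[0.014, 0.108, -0.102]]
```

Emit:
arm_command([
  [[0,0,-0.02],[0,0,0],1],
  [[0,0,-0.05],[0,0,0],1],
  [[0,0,-0.08],[0,0,0],1],
  [[0,0,-0.1],[0,0,0],1],
  [[0,0,-0.1],[0,0,0],1],
])

```text
time_s: 7.62
position: [0.3521, 0.2983, 0.133]
ee_rot: [-3.141, -0.004, 0.444]
wrist_force: [-0.1, -0.0, -2.3]
finger_gap: 0.0559
finger_force: 43.2
```

Emit:
arm_command([
  [[0.003,0.025,0],[0,0,0],1],
  [[0.007,0.055,0],[0,0,0],1],
  [[0.011,0.085,0],[0,0,0],1],
  [[0.013,0.103,0],[0,0,0],1],
  [[0.014,0.108,0],[0,0,0],1],
  [[0.014,0.108,0],[0,0,0],1],
  [[0.014,0.108,0],[0,0,0],1],
])

```text
time_s: 8.5
position: [0.4098, 0.2066, 0.1311]
ee_rot: [-3.141, 0.0, 0.444]
wrist_force: [0.7, 0.9, -1.6]
finger_gap: 0.056
finger_force: 43.3
```

```bash
python3 - <<'E'
from h import *
s=robot.state();print(s['time_s'],s['position'],s['ee_rot'],s['finger_gap'])
im,i=save('wrist','w3.png')
z=s['position'][2]-.0327+.072
c=s['position'][:2]
t=[tile(im,i,c[0],c[1],z,.028,300),tile(im,i,.4102,.2058,.01,.037,300)]
cv2.imwrite('pics/w3t.png',np.hstack(t))
inc(s['position'],[[.4108,.2061,.037]])
E
```

```text
8.5 [0.40980406 0.20656401 0.13110465] [-3.14148559e+00  3.65425457e-04  4.44342293e-01] 0.05596652628978456
[[0.001, 0.001, 0.094]]
```

View pics/w3t.png

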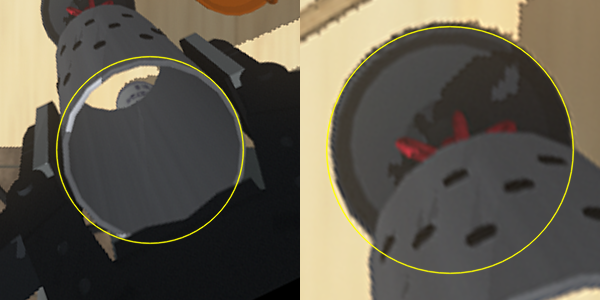

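Both the flask rim and the base match their predicted circles within 1 mm. Lower it.

Emit:
arm_command([
  [[0.001,0.001,0.02],[0,0,0],1],
  [[0.001,0.001,0.045],[0,0,0],1],
  [[0.001,0.001,0.065],[0,0,0],1],
  [[0.001,0.001,0.078],[0,0,0],1],
  [[0.001,0.001,0.086],[0,0,0],1],
  [[0.001,0.001,0.09],[0,0,0],1],
  [[0.001,0.001,0.093],[0,0,0],1],
  [[0.001,0.001,0.093],[0,0,0],1],
])

```text
time_s: 9.55
position: [0.4117, 0.2057, 0.0384]
ee_rot: [3.142, -0.0, 0.444]
wrist_force: [0.3, -1.0, -1.7]
finger_gap: 0.056
finger_force: 43.3
```

Emit:
arm_command([
  [[-0.001,0,0.001],[0,0,0],1],
  [[-0.001,0,0.002],[0,0,0],1],
  [[-0.001,0,0.002],[0,0,0],1],
])

```text
time_s: 9.93
position: [0.4107, 0.2052, 0.0368]
ee_rot: [-3.142, -0.0, 0.444]
wrist_force: [-2.3, -0.5, 10.7]
finger_gap: 0.0557
finger_force: 44.4
```

Emit:
arm_command([
  [[0,0,0],[0,0,0],0.1],
  [[0,0,0],[0,0,0],-0.2],
  [[0,0,0],[0,0,0],-1],
  [[0,0,0],[0,0,0],-1],
  [[0,0,-0.02],[0,0,0],-1],
  [[0,0,-0.06],[0,0,0],-1],
  [[0,0,-0.1],[0,0,0],-1],
  [[0,0,-0.12],[0,0,0],-1],
])

```text
time_s: 10.92
position: [0.4113, 0.2055, 0.1583]
ee_rot: [3.141, -0.002, 0.444]
wrist_force: [-0.4, 0.8, -1.3]
finger_gap: 0.0856
finger_force: 0.0
```

```bash
python3 - <<'E'
from h import *
s=robot.state();print(s['time_s'],s['position'])
# keep z .155, go over fm, with clear view
inc(s['position'],[[.5136,.2476,.17],[.5136,.2476,.028]])
E
```

```text
10.925 [0.41132348 0.20550186 0.15826747]
[[0.11, 0.006, -0.012], [0.11, 0.006, 0.13]]
```

Emit:
arm_command([
  [[0.03,0.002,-0.012],[0,0,0],-1],
  [[0.06,0.003,-0.012],[0,0,0],-1],
  [[0.09,0.005,-0.012],[0,0,0],-1],
  [[0.11,0.006,-0.012],[0,0,0],-1],
  [[0.11,0.006,-0.012],[0,0,0],-1],
  [[0.11,0.006,-0.012],[0,0,0],-1],
])

```text
time_s: 11.68
position: [0.5116, 0.2466, 0.168]
ee_rot: [-3.142, 0.001, 0.444]
wrist_force: [-0.4, -0.0, 0.0]
finger_gap: 0.0858
finger_force: 0.0
```

```bash
python3 - <<'E'
from h import *
s=robot.state();print(s['time_s'],s['position'])
im,i=save('wrist','w4.png')
T,it=save('top','top2.png')
a=[tile(im,i,*OB[k],n=260) for k in ('fm','bm','bs')]; b=[tile(T,it,*OB[k],n=260) for k in ('bm','bs')]+[tile(T,it,.4102,.2058,.076,.028,n=260)]
cv2.imwrite('pics/w4t.png',np.vstack([np.hstack(a),np.hstack(b)]))
inc(s['position'],[[.5136,.2476,.028]])
E
```

```text
11.675 [0.51164181 0.24664173 0.16798282]
[[0.002, -0.0, 0.14]]
```

View pics/w4t.png

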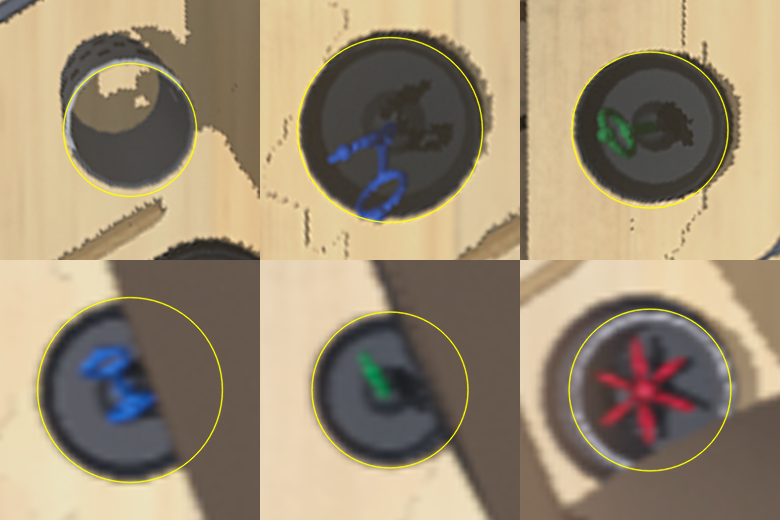

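Flask L stands centred over the red wax, and the blue and green bases are where estimated. On to flask M.

Emit:
arm_command([
  [[0.002,0,0.05],[0,0,0],-1],
  [[0.002,0,0.09],[0,0,0],-1],
  [[0.002,0,0.125],[0,0,0],-1],
  [[0.002,0,0.14],[0,0,0],-1],
  [[0.002,0,0.14],[0,0,0],1],
  [[0.002,0,0.14],[0,0,0],1],
  [[0.002,0,0.14],[0,0,0],1],
  [[0.002,0,0.14],[0,0,0],1],
])

```text
time_s: 12.78
position: [0.5152, 0.2483, 0.0299]
ee_rot: [3.142, -0.002, 0.444]
wrist_force: [-1.8, 0.1, 6.7]
finger_gap: 0.0451
finger_force: 40.1
```

Emit:
arm_command([
  [[0,0,0],[0,0,0],1],
  [[0,0,-0.02],[0,0,0],1],
  [[0,0,-0.06],[0,0,0],1],
  [[0,0,-0.1],[0,0,0],1],
  [[0,0,-0.1],[0,0,0],1],
])

```text
time_s: 13.4
position: [0.5165, 0.2488, 0.1323]
ee_rot: [3.141, -0.007, 0.444]
wrist_force: [0.2, -0.1, -1.6]
finger_gap: 0.0455
finger_force: 41.3
```

```bash
python3 - <<'E'
from h import *
s=robot.state();print(s['time_s'],s['position'],s['ee_rot'],s['finger_gap'])
inc(s['position'],[[.4563,.3413,.135]])
E
```

```text
13.4 [0.51654046 0.2487954  0.13226851] [ 3.14124917 -0.00673031  0.44386031] 0.045500579815087684
[[-0.015, -0.109, -0.003]]
```

Emit:
arm_command([
  [[-0.003,-0.025,0],[0,0,0],1],
  [[-0.007,-0.055,0],[0,0,0],1],
  [[-0.011,-0.085,0],[0,0,0],1],
  [[-0.013,-0.103,0],[0,0,0],1],
  [[-0.014,-0.109,0],[0,0,0],1],
  [[-0.014,-0.109,0],[0,0,0],1],
  [[-0.014,-0.109,0],[0,0,0],1],
])

```text
time_s: 14.28
position: [0.4554, 0.3397, 0.1283]
ee_rot: [3.141, 0.0, 0.443]
wrist_force: [-0.3, -0.8, -1.6]
finger_gap: 0.0455
finger_force: 41.3
```

```bash
python3 - <<'E'
from h import *
s=robot.state();print(s['time_s'],s['position'],s['ee_rot'],s['finger_gap'])
im,i=save('wrist','w5.png')
z=s['position'][2]-.0299+.066
c=s['position'][:2]
t=[tile(im,i,c[0],c[1],z,.023,300),tile(im,i,*OB['bm'],n=300)]
cv2.imwrite('pics/w5t.png',np.hstack(t))
inc(s['position'],[[.4575,.342,.035]])
E
```

```text
14.275 [0.45540543 0.33969811 0.12826976] [3.14145782e+00 1.32477481e-05 4.43175124e-01] 0.04553969409892413
[[0.003, -0.001, 0.093]]
```

View pics/w5t.png

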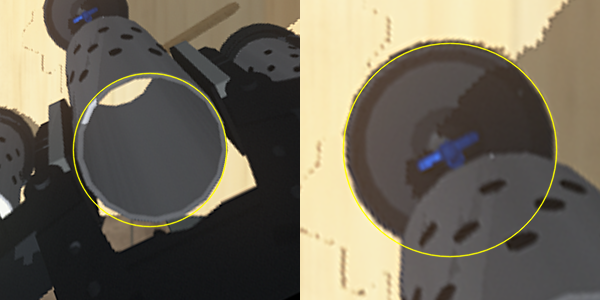

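The flask rim is centred (151,148 against 150,150) and the base fits its circle. Lower it.

Emit:
arm_command([
  [[0.002,-0.001,0.02],[0,0,0],1],
  [[0.002,-0.001,0.04],[0,0,0],1],
  [[0.002,-0.001,0.06],[0,0,0],1],
  [[0.002,-0.001,0.075],[0,0,0],1],
  [[0.002,-0.001,0.084],[0,0,0],1],
  [[0.002,-0.001,0.089],[0,0,0],1],
  [[0.002,-0.001,0.092],[0,0,0],1],
  [[0.002,-0.001,0.092],[0,0,0],1],
])

```text
time_s: 15.32
position: [0.4564, 0.3422, 0.0365]
ee_rot: [-3.142, -0.0, 0.444]
wrist_force: [-0.1, 0.2, -1.1]
finger_gap: 0.0456
finger_force: 41.3
```

Emit:
arm_command([
  [[0.001,0.001,0.001],[0,0,0],1],
  [[0.001,0.001,0.002],[0,0,0],1],
  [[0.001,0.001,0.003],[0,0,0],1],
  [[0.001,0.001,0.003],[0,0,0],1],
])

```text
time_s: 15.82
position: [0.4578, 0.3417, 0.0339]
ee_rot: [-3.142, -0.001, 0.444]
wrist_force: [-1.9, -2.0, 10.1]
finger_gap: 0.0452
finger_force: 42.3
```

Emit:
arm_command([
  [[0,0,0],[0,0,0],0.3],
  [[0,0,0],[0,0,0],0],
  [[0,0,0],[0,0,0],-1],
  [[0,0,0],[0,0,0],-1],
  [[0,0,-0.02],[0,0,0],-1],
  [[0,0,-0.06],[0,0,0],-1],
  [[0,0,-0.1],[0,0,0],-1],
  [[0,0,-0.12],[0,0,0],-1],
])

```text
time_s: 16.82
position: [0.4583, 0.3421, 0.1554]
ee_rot: [-3.141, -0.002, 0.444]
wrist_force: [0.6, -0.5, 0.5]
finger_gap: 0.0855
finger_force: 0.0
```

```bash
python3 - <<'E'
from h import *
s=robot.state();print(s['time_s'],s['position'],s['wrist_force'])
inc(s['position'],[[.6159,.289,.165]])
E
```

```text
16.825 [0.45830917 0.34205557 0.15541266] [ 0.56228282 -0.53575877  0.5112741 ]
[[0.12, 0.116, -0.01]]
```

Emit:
arm_command([
  [[0.03,0.029,-0.01],[0,0,0],-1],
  [[0.06,0.058,-0.01],[0,0,0],-1],
  [[0.09,0.087,-0.01],[0,0,0],-1],
  [[0.115,0.111,-0.01],[0,0,0],-1],
  [[0.12,0.116,-0.01],[0,0,0],-1],
  [[0.12,0.116,-0.01],[0,0,0],-1],
  [[0.12,0.116,-0.01],[0,0,0],-1],
])

```text
time_s: 17.7
position: [0.6148, 0.2887, 0.1632]
ee_rot: [-3.141, 0.001, 0.444]
wrist_force: [1.1, -0.1, -1.1]
finger_gap: 0.0854
finger_force: 0.0
```

```bash
python3 - <<'E'
from h import *
s=robot.state();print(s['time_s'],s['position'])
im,i=save('wrist','w6.png')
T,it=save('top','top3.png')
a=[tile(im,i,*OB[k],n=260) for k in ('fs','bs')]+[tile(T,it,.4563,.3413,.070,.023,n=260)]
cv2.imwrite('pics/w6t.png',np.hstack(a))
inc(s['position'],[[.6159,.289,.025]])
E
```

```text
17.7 [0.61477116 0.28874977 0.16323442]
[[0.001, 0.0, 0.138]]
```

View pics/w6t.png

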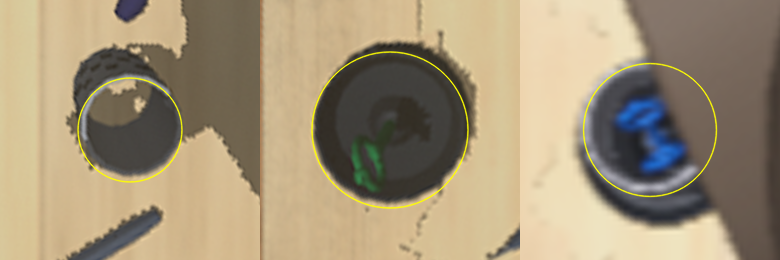

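Flask M sits centred. The small flask rim is within 1 mm, and the green base looks about 1–2 mm farther in +x in this view. Grasp S.

Emit:
arm_command([
  [[0.001,0,0.05],[0,0,0],-1],
  [[0.001,0,0.09],[0,0,0],-1],
  [[0.001,0,0.125],[0,0,0],-1],
  [[0.001,0,0.138],[0,0,0],-1],
  [[0.001,0,0.138],[0,0,0],-1],
  [[0.001,0,0.138],[0,0,0],1],
  [[0.001,0,0.138],[0,0,0],1],
  [[0.001,0,0.138],[0,0,0],1],
])

```text
time_s: 18.8
position: [0.6174, 0.289, 0.0264]
ee_rot: [3.141, -0.002, 0.444]
wrist_force: [0.4, -3.2, 12.1]
finger_gap: 0.035
finger_force: 38.5
```

Emit:
arm_command([
  [[0,0,0],[0,0,0],1],
  [[0,0,0],[0,0,0],1],
  [[0,0,0],[0,0,0],1],
])

```text
time_s: 19.18
position: [0.6174, 0.289, 0.0265]
ee_rot: [3.141, -0.002, 0.444]
wrist_force: [-0.3, -1.5, 8.4]
finger_gap: 0.0348
finger_force: 39.1
```

Emit:
arm_command([
  [[0,0,-0.02],[0,0,0],1],
  [[0,0,-0.06],[0,0,0],1],
  [[0,0,-0.1],[0,0,0],1],
  [[0,0,-0.1],[0,0,0],1],
])

```text
time_s: 19.68
position: [0.6189, 0.2897, 0.1301]
ee_rot: [3.141, -0.007, 0.444]
wrist_force: [-0.9, 0.1, -1.6]
finger_gap: 0.0348
finger_force: 40.2
```

```bash
python3 - <<'E'
from h import *
s=robot.state();print(s['time_s'],s['position'],s['ee_rot'],s['finger_gap'])
inc(s['position'],[[.5605,.3895,s['position'][2]]])
E
```

```text
19.675 [0.6189159  0.28974017 0.13012295] [ 3.14126473 -0.00659438  0.44385568] 0.034819207057788834
[[-0.01, -0.115, -0.0]]
```

Emit:
arm_command([
  [[-0.002,-0.025,0],[0,0,0],1],
  [[-0.005,-0.055,0],[0,0,0],1],
  [[-0.008,-0.085,0],[0,0,0],1],
  [[-0.009,-0.108,0],[0,0,0],1],
  [[-0.009,-0.115,0],[0,0,0],1],
  [[-0.009,-0.115,0],[0,0,0],1],
  [[-0.009,-0.115,0],[0,0,0],1],
  [[-0.009,-0.115,0],[0,0,0],1],
])

```text
time_s: 20.68
position: [0.5597, 0.3881, 0.1253]
ee_rot: [3.142, 0.0, 0.443]
wrist_force: [0.6, 0.1, -1.0]
finger_gap: 0.0351
finger_force: 40.2
```

```bash
python3 - <<'E'
from h import *
robot.read_camera('wrist')
s=robot.state();print(s['time_s'],s['position'],s['ee_rot'],s['finger_gap'])
im,i=save('wrist','w7.png')
z=s['position'][2]-.0265+.060
c=s['position'][:2]
t=[tile(im,i,c[0],c[1],z,.018,260),tile(im,i,*OB['bs'],n=260)]
T,it=save('top','top4.png'); t.append(tile(T,it,*OB['bs'],n=260))
cv2.imwrite('pics/w7t.png',np.hstack(t))
inc(s['position'],[[.5614,.3895,.032]])
E
```

```text
20.725 [0.55964065 0.38815074 0.12530405] [3.14155017e+00 7.61000615e-05 4.42897838e-01] 0.034839241755659674
[[0.002, -0.0, 0.093]]
```

View pics/w7t.png

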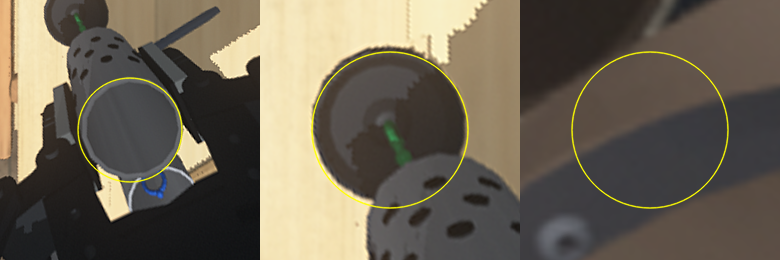

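Flask S is centred in the tool, and the green base agrees with about (0.5605, 0.3892). Lower it.

Emit:
arm_command([
  [[0.002,0,0.02],[0,0,0],1],
  [[0.002,0,0.04],[0,0,0],1],
  [[0.002,0,0.06],[0,0,0],1],
  [[0.002,0,0.075],[0,0,0],1],
  [[0.002,0,0.084],[0,0,0],1],
  [[0.002,0,0.089],[0,0,0],1],
  [[0.002,0,0.092],[0,0,0],1],
  [[0.002,0,0.092],[0,0,0],1],
])

```text
time_s: 21.82
position: [0.5612, 0.3898, 0.0336]
ee_rot: [-3.142, -0.0, 0.444]
wrist_force: [0.5, 0.7, -0.7]
finger_gap: 0.0348
finger_force: 40.2
```

Emit:
arm_command([
  [[0,0,0.001],[0,0,0],1],
  [[0,0,0.002],[0,0,0],1],
  [[0,0,0.003],[0,0,0],1],
  [[0,0,0.003],[0,0,0],1],
])

```text
time_s: 22.32
position: [0.5612, 0.3897, 0.0305]
ee_rot: [-3.142, -0.0, 0.444]
wrist_force: [-0.8, -0.2, 2.6]
finger_gap: 0.0351
finger_force: 40.5
```

Emit:
arm_command([
  [[0,0,0],[0,0,0],0.4],
  [[0,0,0],[0,0,0],0.1],
  [[0,0,0],[0,0,0],-1],
  [[0,0,0],[0,0,0],-1],
  [[0,0,-0.02],[0,0,0],-1],
  [[0,0,-0.06],[0,0,0],-1],
  [[0,0,-0.12],[0,0,0],-1],
  [[0,0,-0.18],[0,0,0],-1],
])

```text
time_s: 23.32
position: [0.5609, 0.3895, 0.2135]
ee_rot: [-3.142, -0.001, 0.444]
wrist_force: [0.9, 0.3, 0.1]
finger_gap: 0.0855
finger_force: 0.0
```

Emit:
arm_command([
  [[-0.06,0,-0.03],[0,0,0],-1],
  [[-0.12,0,-0.06],[0,0,0],-1],
  [[-0.18,0,-0.08],[0,0,0],-1],
  [[-0.24,0,-0.1],[0,0,0],-1],
  [[-0.3,0,-0.12],[0,0,0],-1],
  [[-0.3,0,-0.12],[0,0,0],-1],
  [[-0.3,0,-0.12],[0,0,0],-1],
])

```text
time_s: 24.2
position: [0.2902, 0.261, 0.3317]
ee_rot: [-3.141, -0.003, 0.444]
wrist_force: [0.9, 0.2, 0.6]
finger_gap: 0.0854
finger_force: 0.0
```

```bash
python3 - <<'E'
from h import *
s=robot.state();print(s['time_s'],s['position'],s['wrist_force'])
W,iw=save('wrist','w8.png');T,it=save('top','top5.png');S,_=save('scene','scene5.png')
tt=[(.4102,.2058,.076,.028),(.4563,.3413,.070,.023),(.5605,.3892,.064,.018)]
a=np.hstack([tile(T,it,*k) for k in tt]+[]);b=np.hstack([tile(W,iw,*k) for k in tt])
c=cv2.resize(S[130:320,130:400,::-1],None,fx=2.1,fy=2.1)[:220,:570] if 0 else cv2.resize(S[150:320,150:400,::-1],(570,388))
cv2.imwrite('pics/fin.png',np.vstack([np.vstack([a,b])[:, :],c])[:,:])
im=np.vstack([a,b,c]);cv2.imwrite('pics/fin.png',cv2.resize(im,None,fx=.78,fy=.78));print(im.shape)
E
```

```text
24.2 [0.29019627 0.26102504 0.33167538] [0.88353757 0.19675825 0.5968659 ]
(768, 570, 3)
```

View pics/fin.png

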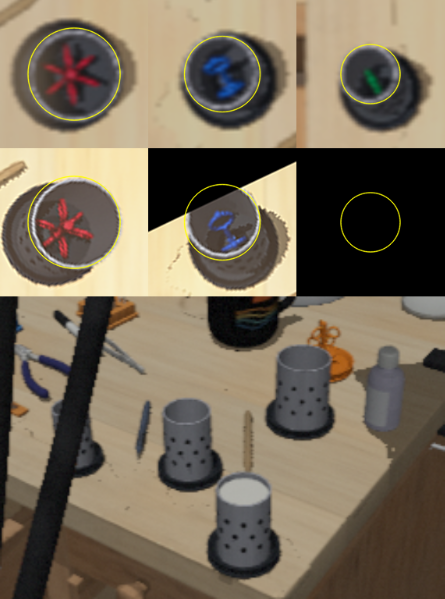

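All three flasks stand upright and seated in their own bases with the waxes visible inside. The poured flask has not moved and the arm is clear. Handing in.

```bash
python3 -c "
from workcell import robot
print(robot.hand_in())"
```

```text
the job is handed in; nothing more can be done
None
```

The three empty flasks stand upright, seated and released on the bases of their own size, the waxes look intact, the poured flask was left alone, and the job was handed in at about 24 s; no verdict came back.

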